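# Find the lens case that is not empty

### The arm

A 6-joint arm with a two-finger parallel gripper is mounted at the origin on the work surface. World frame = base frame: x ahead of the robot, y to its left, z up, the work surface at z = 0. Lengths are in m, angles in rad, forces in N, time in s.
With the tool pointing down it reaches from about 0.375 to 0.9 m from the base axis. Payload 3.1 kg.
Tool frame: the origin (TCP) lies at the very end of the fingers, on their centre line; the grasp point (between the pads) lies robot.grasp_offset behind it (robot.grasp_offset is the distance from the TCP to the grasp point, in m); z points along the fingers, y is the direction in which the jaws open and shut (so a half turn about z gives the same grasp; the last joint's range is limited). The gripper opens to 87 mm and grips with 3 to 60 N. Pads are 19 mm wide; open, the fingers measure 117 mm over their backs; the gripper's body (75 mm by 190 mm) begins 51 mm behind the grasp point.
Start: joints at [1.155, 0.527, 1.433, -0, 1.181, -0.178], TCP at [0.147, 0.607, 0.223] pointing down, gripper open.
Joint ranges: [-3.08, 3.08], [-0.75, 2.2], [0.22, 2.44], [-1.43, 4.57], [0, 2.65], [-2.85, 2.85]. Speed limits (rad/s): [2.79, 2.79, 3.14, 3.14, 3.14, 3.14].

### API

Orientations are given as a unit quaternion [x, y, z, w].
In Python, from rig import robot gives the robot as it stands.
- The arm moves only by the tool drive_tool, never from a script. Its argument "targets" is one flat list of numbers, 6 for each row, row after row: the shift along the tool's x, y, z in cm, then the turn, a rotation vector about the tool's x, y, z in degrees. A call has 1 to 12 rows; each row is the pose to reach, as a shift and turn from the pose commanded when the call began, along the tool's axes at that moment; what a row does not reach only later rows make up. A row lasts 1/12 s, in which the tool goes at most 41.7 mm and 7.16 degrees, less where a joint would pass 70% of its speed; a pose out of reach is approached as far as the arm can. A call with a gripper value outside its range is refused whole. "grip" is the gripper command: -1 is fully open, 1 is shut, values between are in proportion, set as the call begins (left out, the last holds). The fingers move at their own pace and stop on an object; "squeeze" is the grip in N (left out, the last holds). Time passes only in rows, so rows that repeat a pose let the fingers close. It gives the time, the measured TCP pose, the force and the opening at its end, in the units of the state.
- robot.get_obs(): the state, without advancing time (a new reading comes with each control period).
- robot.camera(name): name is "scene" or "top"; returns (picture, depth): 480x640x3 uint8, red, green, blue; 480x640 float32, m along the optical axis (not along the pixel's ray), 0 where there is no reading.
- robot.calibration(name): a dict with "mtx" (3x3 intrinsics, pixels), "R" (3x3) and "t" (3): a world point X has camera coordinates R X + t. Camera axes: x right, y down, z forward; pixel columns grow to the right and rows downward; lengths in m; the calibration is good to about 2 mm. A picture is of the moment at which its call begins. calibration takes no time and is no camera call.
- robot.hand_in(): hands the job in, once; it reports no verdict.
The state is a dict: "time": time; "q": joint angles; "joint_velocities": joint speeds; "joint_torque": joint torques, N m; "position": TCP position; "tool_rot": TCP orientation; "ft_force": force on the tool from outside, world axes, zero at the start; "moment": the same for the moment, N m; "grip_width": finger opening in m.
Only numpy, scipy, OpenCV 4.12 (cv2) and the standard library are available. Lean on these libraries where they do the work, as an engineer would, in place of code of your own. Each camera call takes 0.05 s, during which the arm holds its last target.

### The job

Two identical closed lens cases with blue lids stand on the microscope bench; one holds a heavy lens and the other is empty but for foam. Lift the left case (robot's left, +y) a good 5 cm clear of the bench, put it back, then lift the right one just as high to feel which is heavier. Finally stand the heavier case upright in the green tray, leaving the lighter one standing on the bench where it was; set both down gently, never dropping them, and do not push or knock over the amber bottle.

Things in the scene. Friction and masses are not known exactly. Their poses are not given: they have to be found in the camera images.
- case_left: closed upright box, 52 x 52 mm, 90 mm tall, black with a blue lid (does not come off), small latch on its -x face. Origin: centre of its underside, z up. Grip across its y faces, 52 mm wide, in the upper half. Twin of the other case: one holds a metal lens (0.45 to 0.65 kg in all), the other foam (0.1 to 0.2 kg); which is random. Stands on the robot's left (larger y).
- case_right: closed upright box, 52 x 52 mm, 90 mm tall, black with a blue lid (does not come off), small latch on its -x face. Origin: centre of its underside, z up. Grip across its y faces, 52 mm wide, in the upper half. Twin of the other case: one holds a metal lens (0.45 to 0.65 kg in all), the other foam (0.1 to 0.2 kg); which is random. Stands on the robot's right (smaller y).
- tray: shallow open green metal tray fixed to the bench, 118 x 118 mm outside, 110 x 110 mm inside, walls 4 mm thick and 18 mm high. Origin: centre of its underside, on the bench; its inner floor is 4 mm above that.
- bottle: small amber glass bottle with a black cap, 36 mm diameter, 78 mm tall, loose, standing upright; to be left alone. Origin: centre of its underside.

How it is judged:
On the way, in this order (a step that is already met when the one before it is completed fails the run):
1. the left case is lifted at least 35 mm off the bench while the right one stands on it (height (world z) of case_left above 0.035 m and height (world z) of case_right below 0.006 m), for 0.3 s.
2. the left case stands on the bench again within 60 mm of its first place, and the right one is lifted at least 35 mm (height (world z) of case_right above 0.035 m and height (world z) of case_left below 0.006 m and distance of case_left from where it was at the start of the episode below 0.06 m), for 0.3 s.
At the end, for the whole second after the job is handed in: The heavier case (the one weighing over 0.3 kg) stands upright (within 0.15 rad) on the floor of the tray, inside its walls (centre within 48 mm of the tray's), at rest; the lighter case stands upright on the bench within 60 mm of its first place, at rest (((horizontal distance between case_left and tray below 0.048 m and height (world z) of case_left between 0.001 and 0.012 m and angle between each of case_left, case_right's own z axis and vertical below 0.15 rad and contact force between case_left and tray above 3 N and linear speed of each of case_left, case_right below 0.02 m/s and distance of case_right from where it was at the start of the episode below 0.06 m and height (world z) of case_right below 0.006 m) or (horizontal distance between case_right and tray below 0.048 m and height (world z) of case_right between 0.001 and 0.012 m and angle between each of case_right, case_left's own z axis and vertical below 0.15 rad and contact force between case_right and tray above 3 N and linear speed of each of case_right, case_left below 0.02 m/s and distance of case_left from where it was at the start of the episode below 0.06 m and height (world z) of case_left below 0.006 m))); the robot touches nothing.
It fails at once if a case is dropped or knocked: moves faster than 0.5 m/s while the fingers do not hold it ((contact force between the fingers and case_left below 0.05 N and linear speed of case_left above 0.5 m/s) or (contact force between the fingers and case_right below 0.05 N and linear speed of case_right above 0.5 m/s)).
It fails at once if the amber bottle is moved more than 40 mm or tipped over (distance of bottle from where it was at the start of the episode above 0.04 m or angle between bottle's own z axis and vertical above 0.5 rad).
It also fails if it takes over 72 s, if anything falls off the work surface, if the arm or the gripper's body presses on something with over 40 N, if the wrist force passes 120 N, or if a joint passes its speed limit or range.

## Working session

There is one attempt and no reset: what is moved stays moved. The work goes in short steps, Python scripts to look and compute and a tool call to move; the robot and the scene stay as the last step left them, time stands still between calls to the robot, and variables do not carry over. Pictures are saved under pics/ and viewed, and the job is handed in when it is done.

Besides the shell and the picture viewer there is one more tool, called after "Emit:" by a JSON object that holds its "name" and its "arguments", one argument or row to a line. drive_tool: Moves the arm, as the interface text tells. Its arguments: {"type":"object","properties":{"targets":{"type":"array","items":{"type":"number"}},"grip":{"type":"number"},"squeeze":{"type":"number"}},"required":["targets"]}

```bash
ls; mkdir -p pics; python3 - <<'E'
from rig import robot
import cv2,numpy as np
for n in("scene","top"):
    p,d=robot.camera(n); cv2.imwrite(f"pics/{n}0.png",p[:,:,::-1]); np.savez(f"{n}0.npz",p=p,d=d)
    print(n,robot.calibration(n))
print(robot.get_obs(), robot.grasp_offset)
E
```

```text
pics
scene {'mtx': array([[561.22995529,   0.        , 323.38106778],
       [  0.        , 561.22995529, 241.5278211 ],
       [  0.        ,   0.        ,   1.        ]]), 'R': array([[-0.82833353,  0.56013278, -0.01071591],
       [ 0.4886324 ,  0.7129767 , -0.50289422],
       [-0.27404735, -0.42180029, -0.86428153]]), 't': array([ 0.44229603, -0.26548465,  1.24494553])}
top {'mtx': array([[567.53219533,   0.        , 315.84114477],
       [  0.        , 567.53219533, 238.68228046],
       [  0.        ,   0.        ,   1.        ]]), 'R': array([[ 0.01433426, -0.99989509,  0.00208111],
       [-0.99918355, -0.01440262, -0.0377466 ],
       [ 0.03777262, -0.00153834, -0.99928518]]), 't': array([-0.00662509,  0.53222   ,  1.09005064])}
{'time': 0.1, 'q': array([ 1.15447592e+00,  5.28356532e-01,  1.43376872e+00, -1.16880665e-05,
        1.18140268e+00, -1.78481902e-01]), 'joint_velocities': array([-2.36961380e-04, -2.58222949e-03, -5.98135897e-04, -9.79341310e-05,
        3.52669796e-03, -2.21285300e-04]), 'joint_torque': array([-6.95738290e-04, -4.40984845e+01, -1.77150339e+01,  6.34276355e-02,
        5.33607393e-02, -2.42322233e-05]), 'position': array([0.14694524, 0.60680418, 0.22168147]), 'tool_rot': array([ 1.18636896e-01,  9.92937234e-01, -9.26745323e-04, -2.78386567e-04]), 'ft_force': array([ 0.21780986,  0.83956931, -1.0268406 ]), 'moment': array([ 0.04713141, -0.0269521 ,  0.01169321]), 'grip_width': 0.08649028444825951} 0.0187
```

View pics/scene0.png

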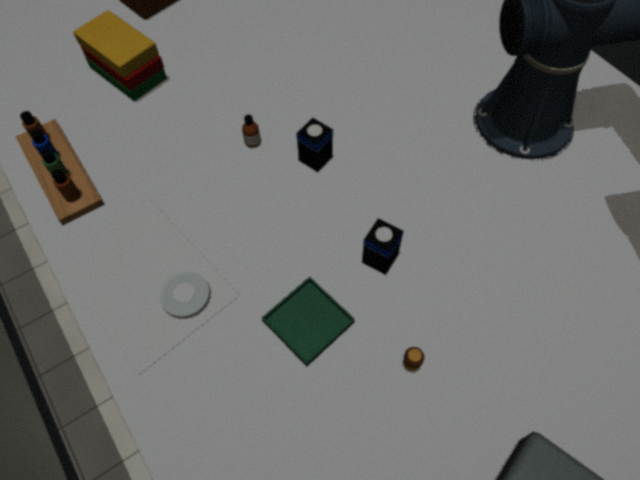

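View pics/top0.png

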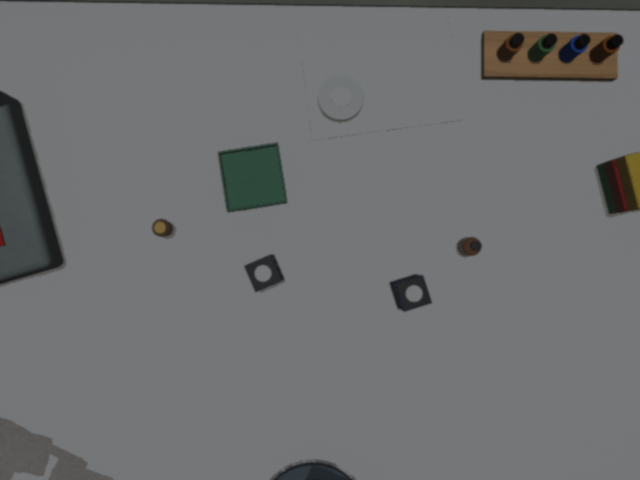

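The scene view shows the cases at about (315,145) and (383,247), the tray at (308,320) and the small bottle with a black cap at (251,132). In the top view the left case is at (265,272), the right case at (411,292), the tray at (252,178) and the bottle at (470,246). Next I measure them.

```bash
cat > h.py <<'E'
import numpy as np,cv2
from rig import robot
def cloud(n,d):
    c=robot.calibration(n);K=c["mtx"];v,u=np.mgrid[:480,:640]
    X=np.stack([(u-K[0,2])/K[0,0]*d,(v-K[1,2])/K[1,1]*d,d],-1)
    W=(X-c["t"])@c["R"]; W[d<=0]=np.nan
    return W
def ray(n,uv,z):
    c=robot.calibration(n);uv=np.atleast_2d(uv).astype(float)
    r=np.c_[uv,np.ones(len(uv))]@np.linalg.inv(c["mtx"]).T@c["R"]
    o=-c["R"].T@c["t"]
    return o+r*((z-o[2])/r[:,2])[:,None]
def rect(P):
    (c,s,a)=cv2.minAreaRect((P[:,:2]*1000).astype(np.float32)); return np.round(c,1),np.round(s,1),round(a,1)
E
python3 - <<'E'
from h import *
for n in("top","scene"):
    D=np.load(n+"0.npz");W=cloud(n,D["d"]);p=D["p"]
    z=W[...,2]
    m=((z>0.06)&(z<0.12)&(np.hypot(W[...,0]-.45,W[...,1])<.35)).astype(np.uint8)
    k,l,st,ce=cv2.connectedComponentsWithStats(m)
    for i in range(1,k):
        if st[i,4]<40: continue
        P=W[l==i]; top=P[P[:,2]>np.median(P[P[:,2]>0.07][:,2])-0.006] if st[i,4]>5 else P
        print(n,ce[i].round(),st[i,4],"z",np.percentile(P[:,2],[5,50,95]).round(4),rect(top))
    hsv=cv2.cvtColor(p,cv2.COLOR_RGB2HSV)
    g=cv2.inRange(hsv,(60,80,20),(90,255,255)); 
    k,l,st,ce=cv2.connectedComponentsWithStats(g)
    for i in range(1,k):
        if st[i,4]>1000:
            v,u=np.nonzero(l==i); print(n,"tray",ce[i],rect(ray(n,np.c_[u,v],0.012)))
    # white discs on lids
    gr=p.min(-1)
    for (u,v) in ([(263,272),(413,293)] if n=="top" else [(383,234),(315,131)]):
        s=gr[v-14:v+15,u-14:u+15]; 
        ok=np.uint8(s>s[14,14]*0.75); kk,ll,_,cc=cv2.connectedComponentsWithStats(ok,connectivity=4); c=cc[ll[14,14]]+[u-14,v-14]
        print(n,"disc",c,(ll==ll[14,14]).sum(),ray(n,c,0.09).round(4))
E
```

```text
top [475. 246.] 99 z [0.066  0.0776 0.0806] (array([ 521.5, -289.6]), array([16.5, 16.9]), 0.2)
top [263. 273.] 883 z [0.0864 0.0902 0.0933] (array([466.7,  96.4]), array([52.4, 52.9]), 24.3)
top [412. 293.] 935 z [0.0787 0.0901 0.0934] (array([ 434.5, -174.7]), array([53., 53.]), 17.8)
top tray [252.58532842 177.89287907] (array([649. , 125.8]), array([111.3, 112.7]), 9.9)
top disc [262.47619048 272.8047619 ] 210 [[0.4666 0.0959 0.09  ]]
top disc [413.55238095 293.19047619] 210 [[ 0.434  -0.1753  0.09  ]]
scene [248. 120.] 100 z [0.0611 0.0755 0.0817] (array([ 524.4, -289.2]), array([17.3, 16.6]), 89.9)
scene [314. 135.] 873 z [0.0636 0.0903 0.0939] (array([ 437.6, -172.9]), array([54.5, 53.5]), 19.2)
scene [383. 239.] 1048 z [0.0652 0.0908 0.094 ] (array([469. ,  96.9]), array([55.7, 53.4]), 24.7)
scene tray [307.68217822 320.33391089] (array([653.5, 127.4]), array([117.6, 118.4]), 9.8)
scene disc [383.57471264 233.81609195] 174 [[0.4682 0.0957 0.09  ]]
scene disc [314.23728814 129.80508475] 118 [[ 0.4358 -0.1761  0.09  ]]
```

```bash
cat > goto.py <<'E'
import sys
from h import *
from scipy.spatial.transform import Rotation as Ro
x,y,z,yaw=map(float,sys.argv[1:5])  # yaw: world deg of tool y axis (mod 180)
o=robot.get_obs();R=Ro.from_quat(o["tool_rot"])
best=None
for k in(0,180):
    a=np.radians(yaw+k);Y=np.array([np.cos(a),np.sin(a),0]);Z=np.array([0,0,-1.]);T=Ro.from_matrix(np.c_[np.cross(Y,Z),Y,Z])
    r=(R.inv()*T).as_rotvec(degrees=True)
    if best is None or np.linalg.norm(r)<np.linalg.norm(best): best=r
s=R.inv().apply(np.array([x,y,z])-o["position"])*100
print("t",o["time"],"pos",o["position"].round(4),"yawY",np.degrees(np.arctan2(*R.as_matrix()[1::-1,1])).round(2),"w",o["grip_width"],"F",o["ft_force"].round(2),"q6",o["q"][5])
print("shift cm",s.round(2),"turn deg",best.round(2))
E
python3 goto.py 0.4675 0.0962 0.16 114.5
```

```text
t 0.1 pos [0.1469 0.6068 0.2217] yawY 76.37 w 0.08649028444825951 F [ 0.22  0.84 -1.03] q6 -0.17848190239655304
shift cm [-43.18 -42.06   6.23] turn deg [ -0.1   -0.05 -38.13]
```

Emit:
{"name": "drive_tool", "arguments": {
  "targets": [-2,-2,0.3,0,0,-2,-5,-5,0.8,0,0,-5,-8,-8,1.2,0,0,-9,-11,-11,1.6,0,0,-12,-14,-14,2,0,0,-15,-17,-17,2.4,0,0,-18,-20,-20,2.8,0,0,-21,-23,-23,3.2,0,0,-24,-26,-26,3.6,0,0,-27,-29,-28.5,4,0,0,-30,-31.5,-31,4.4,0,0,-32,-33,-32,4.6,0,0,-33],
  "grip": -1
}}

```text
time: 1.1
position: [0.3942, 0.2151, 0.1761]
tool_rot: [-0.167, 0.986, -0.001, -0.0]
ft_force: [-0.3, 0.4, -0.4]
grip_width: 0.087
```

```bash
python3 goto.py 0.4675 0.0962 0.14 114.5
```

```text
t 1.1 pos [0.3942 0.2151 0.1761] yawY 109.27 w 0.08699286340924076 F [-0.28  0.42 -0.38] q6 -1.6555412784171746
shift cm [ -3.   -13.64   3.62] turn deg [-0.07 -0.03 -5.23]
```

Emit:
{"name": "drive_tool", "arguments": {
  "targets": [-0.4,-2,0.5,0,0,-1,-0.9,-4,1,0,0,-2,-1.4,-6.5,1.5,0,0,-3,-2,-9,2,0,0,-4,-2.5,-11,2.8,0,0,-5,-2.8,-12.8,3.4,0,0,-5.2,-3,-13.4,3.6,0,0,-5.2,-3,-13.6,3.6,0,0,-5.2,-3,-13.6,3.6,0,0,-5.2]
}}

```text
time: 1.85
position: [0.4656, 0.1004, 0.1404]
tool_rot: [-0.212, 0.977, 0.0, -0.0]
ft_force: [-0.9, 0.5, 0.1]
grip_width: 0.0871
```

```bash
python3 goto.py 0.4675 0.0962 0.048 114.5; python3 - <<'E'
from h import *
p,d=robot.camera("scene");cv2.imwrite("pics/s1.png",p[:,:,::-1])
p,d=robot.camera("top");cv2.imwrite("pics/t1.png",p[:,:,::-1])
E
```

```text
t 1.85 pos [0.4656 0.1004 0.1404] yawY 114.52 w 0.0870553569028302 F [-0.89  0.53  0.11] q6 -2.022083507842046
shift cm [-0.01 -0.47  9.24] turn deg [ 0.04 -0.05  0.02]
```

View pics/s1.png

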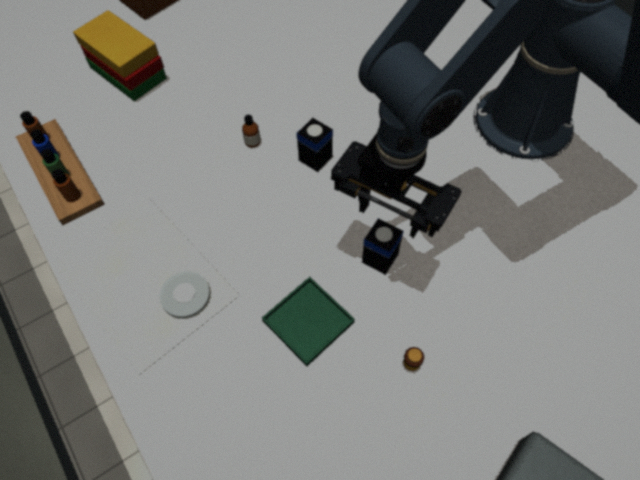

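The picture shows the open gripper above the left case at (383,245). The jaws are lined up with the faces of the case.

```bash
python3 goto.py 0.4675 0.0962 0.048 114.5
```

```text
t 1.95 pos [0.4652 0.1011 0.1407] yawY 114.61 w 0.08723769711489082 F [-0.02 -0.11  0.31] q6 -2.022121418948293
shift cm [-0.01 -0.55  9.27] turn deg [ 0.03 -0.03  0.11]
```

Emit:
{"name": "drive_tool", "arguments": {
  "targets": [0,-0.3,0.5,0,0,0,0,-0.55,1.2,0,0,0,0,-0.55,2,0,0,0,0,-0.55,3,0,0,0,0,-0.55,4,0,0,0,0,-0.55,5,0,0,0,0,-0.55,6,0,0,0,0,-0.55,7,0,0,0,0,-0.55,8,0,0,0,0,-0.55,8.8,0,0,0,0,-0.55,9.2,0,0,0,0,-0.55,9.2,0,0,0]
}}

```text
time: 2.95
position: [0.4674, 0.0954, 0.0474]
tool_rot: [-0.213, 0.977, 0.0, -0.001]
ft_force: [-0.5, 0.8, 0.1]
grip_width: 0.0873
```

Emit:
{"name": "drive_tool", "arguments": {
  "targets": [0,0,0,0,0,0,0,0,0,0,0,0,0,0,0,0,0,0,0,0,0,0,0,0,0,0,0,0,0,0,0,0,0,0,0,0,0,0,0,0,0,0,0,0,0,0,0,0],
  "grip": 1,
  "squeeze": 30
}}

```text
time: 3.62
position: [0.4681, 0.0955, 0.0488]
tool_rot: [-0.213, 0.977, 0.0, 0.0]
ft_force: [-0.6, 1.2, 3.8]
grip_width: 0.052
```

```bash
python3 goto.py 0.4675 0.0962 0.12 114.5
```

```text
t 3.6167 pos [0.4681 0.0955 0.0488] yawY 114.56 w 0.052017018153170703 F [-0.57  1.21  3.8 ] q6 -2.0332487766773375
shift cm [ 0.03  0.09 -7.12] turn deg [0.02 0.01 0.06]
```

The case is gripped, with the fingers stopped at 52.0 mm as expected. Lifting it 7 cm.

Emit:
{"name": "drive_tool", "arguments": {
  "targets": [0,0,-0.2,0,0,0,0,0,-0.7,0,0,0,0,0,-1.4,0,0,0,0,0,-2.2,0,0,0,0,0,-3,0,0,0,0,0,-3.8,0,0,0,0,0,-4.6,0,0,0,0,0,-5.4,0,0,0,0,0,-6.2,0,0,0,0,0,-6.7,0,0,0,0,0,-7,0,0,0,0,0,-7,0,0,0]
}}

```text
time: 4.62
position: [0.4686, 0.0953, 0.1193]
tool_rot: [-0.213, 0.977, -0.0, 0.001]
ft_force: [-0.7, -0.8, -6.5]
grip_width: 0.0521
```

Emit:
{"name": "drive_tool", "arguments": {
  "targets": [0,0,0,0,0,0,0,0,0,0,0,0,0,0,0,0,0,0,0,0,0,0,0,0,0,0,0,0,0,0,0,0,0,0,0,0,0,0,0,0,0,0,0,0,0,0,0,0]
}}

```text
time: 5.28
position: [0.4682, 0.0953, 0.1185]
tool_rot: [-0.213, 0.977, 0.0, -0.0]
ft_force: [0.3, 0.0, -6.1]
grip_width: 0.0519
```

```bash
python3 goto.py 0.4675 0.0962 0.12 114.5;python3 - <<'E'
from h import *
for i in range(4):
    o=robot.get_obs();print(o["ft_force"].round(2),o["joint_torque"][1:3].round(2));p,d=robot.camera("scene")
cv2.imwrite("pics/s2.png",p[:,:,::-1])
E
```

```text
t 5.2833 pos [0.4682 0.0953 0.1185] yawY 114.58 w 0.051869843497685225 F [ 0.26  0.03 -6.13] q6 -2.0333110549698103
shift cm [ 0.03  0.11 -0.15] turn deg [ 0.   -0.01  0.08]
[ 0.26  0.03 -6.13] [-37.83 -11.06]
[-0.12  0.18 -6.14] [-37.83 -11.06]
[-0.32  0.16 -6.14] [-37.84 -11.06]
[ 0.06 -0.28 -5.98] [-37.84 -11.07]
```

View pics/s2.png

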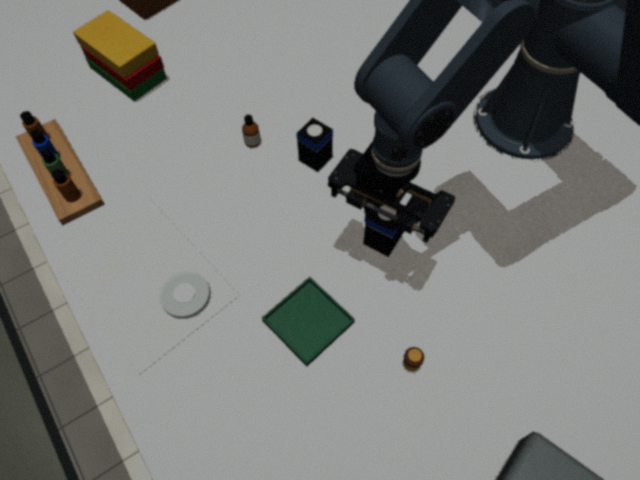

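The lifted case hangs clear at (383,232), and the force reads about −6.1 N, so roughly 0.6 kg: the left case is the heavy one. I'll put it back and then check the right one.

Emit:
{"name": "drive_tool", "arguments": {
  "targets": [0,0,0.3,0,0,0,0,0,1,0,0,0,0,0,1.8,0,0,0,0,0,2.7,0,0,0,0,0,3.6,0,0,0,0,0,4.5,0,0,0,0,0,5.3,0,0,0,0,0,5.9,0,0,0,0,0,6.3,0,0,0,0,0,6.5,0,0,0,0,0,6.6,0,0,0,0,0,6.7,0,0,0]
}}

```text
time: 6.48
position: [0.4685, 0.0953, 0.0516]
tool_rot: [-0.213, 0.977, -0.0, 0.0]
ft_force: [-1.0, -0.3, -6.0]
grip_width: 0.0516
```

Emit:
{"name": "drive_tool", "arguments": {
  "targets": [0,0,0.05,0,0,0,0,0,0.1,0,0,0,0,0,0.15,0,0,0,0,0,0.2,0,0,0,0,0,0.2,0,0,0,0,0,0.2,0,0,0]
}}

```text
time: 6.98
position: [0.4682, 0.0953, 0.0496]
tool_rot: [-0.213, 0.977, -0.0, 0.0]
ft_force: [0.4, -0.2, -6.6]
grip_width: 0.052
```

Emit:
{"name": "drive_tool", "arguments": {
  "targets": [0,0,0.03,0,0,0,0,0,0.06,0,0,0,0,0,0.09,0,0,0,0,0,0.12,0,0,0,0,0,0.14,0,0,0,0,0,0.14,0,0,0]
}}

```text
time: 7.48
position: [0.4682, 0.0954, 0.0488]
tool_rot: [-0.213, 0.977, -0.0, 0.0]
ft_force: [-1.7, 0.1, 5.0]
grip_width: 0.0523
```

Contact with the bench, at +5 N. Opening the gripper and rising.

Emit:
{"name": "drive_tool", "arguments": {
  "targets": [0,0,0,0,0,0,0,0,0,0,0,0,0,0,0,0,0,0,0,0,0,0,0,0,0,0,0,0,0,0,0,0,0,0,0,0,0,0,0,0,0,0,0,0,0,0,0,0],
  "grip": -1
}}

```text
time: 8.15
position: [0.4682, 0.0953, 0.0481]
tool_rot: [-0.213, 0.977, -0.0, -0.0]
ft_force: [-0.1, 0.7, -1.0]
grip_width: 0.0863
```

Emit:
{"name": "drive_tool", "arguments": {
  "targets": [0,0,-0.3,0,0,0,0,0,-1,0,0,0,0,0,-2,0,0,0,0,0,-3,0,0,0,0,0,-4,0,0,0,0,0,-5,0,0,0,0,0,-6.5,0,0,0,0,0,-8,0,0,0,0,0,-9.3,0,0,0,0,0,-10,0,0,0,0,0,-10,0,0,0,0,0,-10,0,0,0]
}}

```text
time: 9.15
position: [0.4683, 0.0953, 0.1485]
tool_rot: [-0.213, 0.977, -0.0, 0.0]
ft_force: [-0.2, -0.4, 0.4]
grip_width: 0.0868
```

```bash
python3 goto.py 0.435 -0.1748 0.15 108.5
```

```text
t 9.15 pos [0.4683 0.0953 0.1485] yawY 114.58 w 0.0867934438974454 F [-0.22 -0.41  0.39] q6 -2.0333362724184316
shift cm [ 14.26 -23.18  -0.15] turn deg [-0.02  0.05  6.08]
```

Emit:
{"name": "drive_tool", "arguments": {
  "targets": [0.5,-1,0,0,0,0.3,1.5,-2.5,0,0,0,0.7,3,-5,0,0,0,1.3,4.7,-7.5,0,0,0,2,6.3,-10,0,0,0,2.7,7.8,-12.5,0,0,0,3.3,9.3,-15,0,0,0,4,10.8,-17.5,0,0,0,4.7,12.3,-20,0,0,0,5.3,13.5,-22,0,0,0,6,14.2,-23,0,0,0,6.1,14.3,-23.2,-0.1,0,0,6.1]
}}

```text
time: 10.15
position: [0.4339, -0.1773, 0.1484]
tool_rot: [-0.159, 0.987, 0.0, -0.001]
ft_force: [-0.8, -0.0, 0.6]
grip_width: 0.0872
```

Emit:
{"name": "drive_tool", "arguments": {
  "targets": [0,0,0,0,0,0,0,0,0,0,0,0,0,0,0,0,0,0,0,0,0,0,0,0]
}}

```text
time: 10.48
position: [0.4345, -0.1737, 0.1491]
tool_rot: [-0.161, 0.987, 0.0, -0.0]
ft_force: [-0.3, -0.0, 0.1]
grip_width: 0.0876
```

```bash
python3 goto.py 0.435 -0.1748 0.048 108.5; python3 - <<'E'
from h import *
p,d=robot.camera("scene");cv2.imwrite("pics/s3.png",p[:,:,::-1])
W=cloud("scene",d);z=W[...,2]
m=(z>0.083)&(z<0.1)&(np.hypot(W[...,0]-.467,W[...,1]-.096)<.06)
print(rect(W[m]),np.nanmedian(z[m]))
E
```

```text
t 10.4833 pos [ 0.4345 -0.1737  0.1491] yawY 108.59 w 0.08756017789872508 F [-0.27 -0.05  0.09] q6 -2.515245351821937
shift cm [-1.000e-02 -1.300e-01  1.011e+01] turn deg [ 0.04 -0.02  0.09]
(array([469.9,  96.1]), array([54.5, 53.8]), 24.5) 0.09135492817486182
```

View pics/s3.png

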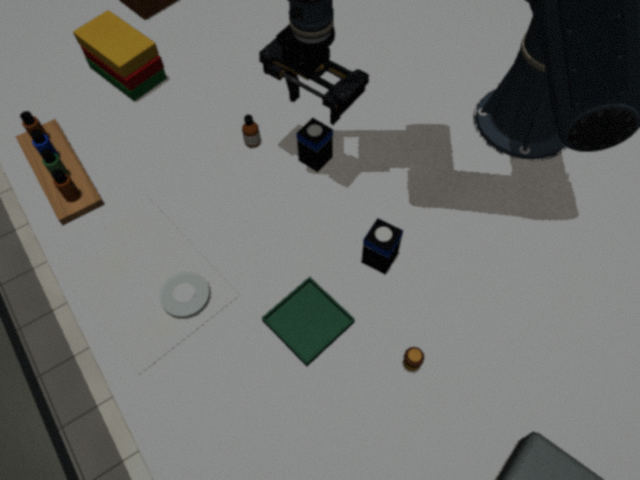

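The left case stands back in its place at (383,247), the gripper is over the right case at (315,145), and the bottle at (251,132) is well clear. Descending.

Emit:
{"name": "drive_tool", "arguments": {
  "targets": [0,-0.1,0.5,0,0,0,0,-0.1,1.3,0,0,0,0,-0.1,2.3,0,0,0,0,-0.1,3.4,0,0,0,0,-0.1,4.5,0,0,0,0,-0.1,5.6,0,0,0,0,-0.1,6.7,0,0,0,0,-0.1,7.8,0,0,0,0,-0.1,8.9,0,0,0,0,-0.1,9.7,0,0,0,0,-0.1,10.1,0,0,0,0,-0.1,10.1,0,0,0]
}}

```text
time: 11.53
position: [0.4344, -0.1756, 0.0471]
tool_rot: [-0.161, 0.987, 0.001, -0.001]
ft_force: [0.2, -1.1, -0.2]
grip_width: 0.0874
```

Emit:
{"name": "drive_tool", "arguments": {
  "targets": [0,0,0,0,0,0,0,0,0,0,0,0,0,0,0,0,0,0,0,0,0,0,0,0,0,0,0,0,0,0,0,0,0,0,0,0,0,0,0,0,0,0,0,0,0,0,0,0],
  "grip": 1,
  "squeeze": 30
}}

```text
time: 12.2
position: [0.435, -0.176, 0.0484]
tool_rot: [-0.161, 0.987, -0.0, 0.0]
ft_force: [-0.7, 0.5, 2.7]
grip_width: 0.0515
```

Emit:
{"name": "drive_tool", "arguments": {
  "targets": [0,0,-0.2,0,0,0,0,0,-0.7,0,0,0,0,0,-1.4,0,0,0,0,0,-2.2,0,0,0,0,0,-3,0,0,0,0,0,-3.8,0,0,0,0,0,-4.6,0,0,0,0,0,-5.4,0,0,0,0,0,-6.2,0,0,0,0,0,-6.7,0,0,0,0,0,-7,0,0,0,0,0,-7,0,0,0]
}}

```text
time: 13.2
position: [0.4353, -0.1763, 0.1189]
tool_rot: [-0.161, 0.987, -0.001, 0.0]
ft_force: [0.2, 0.1, -1.3]
grip_width: 0.0517
```

Emit:
{"name": "drive_tool", "arguments": {
  "targets": [0,0,0,0,0,0,0,0,0,0,0,0,0,0,0,0,0,0,0,0,0,0,0,0,0,0,0,0,0,0,0,0,0,0,0,0,0,0,0,0,0,0,0,0,0,0,0,0]
}}

```text
time: 13.87
position: [0.435, -0.1761, 0.1181]
tool_rot: [-0.161, 0.987, 0.0, -0.0]
ft_force: [0.0, 0.5, -1.4]
grip_width: 0.0516
```

```bash
python3 - <<'E'
from h import *
p,d=robot.camera("scene");cv2.imwrite("pics/s4.png",p[:,:,::-1])
E
```

```text
(no output)
```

View pics/s4.png

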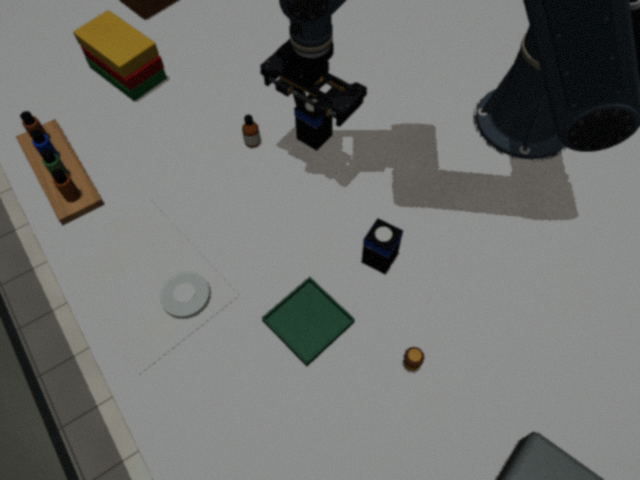

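The right case hangs clear at (315,130). It pulls only −1.4 N, about 0.14 kg, so the left case is confirmed as the heavier. Putting the right one back.

Emit:
{"name": "drive_tool", "arguments": {
  "targets": [0,0,0.3,0,0,0,0,0,1,0,0,0,0,0,1.8,0,0,0,0,0,2.7,0,0,0,0,0,3.6,0,0,0,0,0,4.5,0,0,0,0,0,5.3,0,0,0,0,0,5.9,0,0,0,0,0,6.3,0,0,0,0,0,6.5,0,0,0,0,0,6.6,0,0,0,0,0,6.7,0,0,0]
}}

```text
time: 14.92
position: [0.4352, -0.1762, 0.0512]
tool_rot: [-0.161, 0.987, -0.0, 0.0]
ft_force: [0.1, -0.6, -1.4]
grip_width: 0.0517
```

Emit:
{"name": "drive_tool", "arguments": {
  "targets": [0,0,0.05,0,0,0,0,0,0.1,0,0,0,0,0,0.15,0,0,0,0,0,0.2,0,0,0,0,0,0.25,0,0,0,0,0,0.25,0,0,0,0,0,0.25,0,0,0]
}}

```text
time: 15.5
position: [0.435, -0.1761, 0.0487]
tool_rot: [-0.161, 0.987, -0.0, 0.0]
ft_force: [-0.8, 0.2, -1.6]
grip_width: 0.052
```

Emit:
{"name": "drive_tool", "arguments": {
  "targets": [0,0,0.02,0,0,0,0,0,0.04,0,0,0,0,0,0.06,0,0,0,0,0,0.08,0,0,0,0,0,0.08,0,0,0,0,0,0.08,0,0,0]
}}

```text
time: 16.0
position: [0.435, -0.1761, 0.0484]
tool_rot: [-0.161, 0.987, -0.0, 0.0]
ft_force: [-0.5, 1.0, 4.5]
grip_width: 0.0518
```

Emit:
{"name": "drive_tool", "arguments": {
  "targets": [0,0,0,0,0,0,0,0,0,0,0,0,0,0,0,0,0,0,0,0,0,0,0,0,0,0,0,0,0,0,0,0,0,0,0,0,0,0,0,0,0,0,0,0,0,0,0,0],
  "grip": -1
}}

```text
time: 16.67
position: [0.435, -0.1761, 0.0478]
tool_rot: [-0.161, 0.987, 0.0, -0.0]
ft_force: [-0.8, -0.9, -0.0]
grip_width: 0.0862
```

Emit:
{"name": "drive_tool", "arguments": {
  "targets": [0,0,-0.3,0,0,0,0,0,-1,0,0,0,0,0,-2,0,0,0,0,0,-3,0,0,0,0,0,-4,0,0,0,0,0,-5,0,0,0,0,0,-6.5,0,0,0,0,0,-8,0,0,0,0,0,-9.3,0,0,0,0,0,-10,0,0,0,0,0,-10,0,0,0,0,0,-10,0,0,0]
}}

```text
time: 17.67
position: [0.435, -0.1761, 0.1482]
tool_rot: [-0.161, 0.987, -0.0, 0.0]
ft_force: [1.0, -0.2, -0.3]
grip_width: 0.0868
```

```bash
python3 goto.py 0.4682 0.0953 0.15 114.5
```

```text
t 17.6667 pos [ 0.435  -0.1761  0.1482] yawY 108.48 w 0.08681678739258863 F [ 0.96 -0.22 -0.29] q6 -2.5166766192598917
shift cm [-11.75  24.69  -0.19] turn deg [-0.05  0.03 -6.02]
```

Emit:
{"name": "drive_tool", "arguments": {
  "targets": [-0.5,1,0,0,0,-0.3,-1.3,2.7,0,0,0,-0.7,-2.5,5.3,0,0,0,-1.3,-3.8,8,0,0,0,-2,-5.1,10.7,0,0,0,-2.7,-6.4,13.4,0,0,0,-3.3,-7.7,16.1,0,0,0,-4,-9,18.8,0,0,0,-4.7,-10.2,21.4,0,0,0,-5.3,-11.2,23.5,0,0,0,-6,-11.6,24.4,0,0,0,-6,-11.7,24.7,-0.1,0,0,-6]
}}

```text
time: 18.67
position: [0.4666, 0.0972, 0.148]
tool_rot: [-0.213, 0.977, 0.0, -0.001]
ft_force: [-0.6, 0.5, -0.4]
grip_width: 0.087
```

Emit:
{"name": "drive_tool", "arguments": {
  "targets": [0,0,0,0,0,0,0,0,0,0,0,0,0,0,0,0,0,0,0,0,0,0,0,0]
}}

```text
time: 19.0
position: [0.4676, 0.0942, 0.1488]
tool_rot: [-0.211, 0.977, -0.0, -0.0]
ft_force: [-1.1, -0.8, 0.7]
grip_width: 0.0867
```

```bash
python3 goto.py 0.4682 0.0953 0.048 114.5; python3 - <<'E'
from h import *
p,d=robot.camera("scene")
W=cloud("scene",d);z=W[...,2]
for c in((.435,-.175),(.467,.096)):
    m=(z>0.083)&(z<0.1)&(np.hypot(W[...,0]-c[0],W[...,1]-c[1])<.06)
    print(rect(W[m]),np.nanmedian(z[m]))
E
```

```text
t 19.0 pos [0.4676 0.0942 0.1488] yawY 114.37 w 0.08671595507409967 F [-1.06 -0.78  0.65] q6 -2.031909019409105
shift cm [-0.1   0.08 10.08] turn deg [-0.   -0.02 -0.13]
(array([ 437.6, -174.3]), array([54.7, 54.9]), 17.6) 0.09127337083470725
(array([469.6,  96.4]), array([55.5, 53.4]), 24.2) 0.09129695551127011
```

Emit:
{"name": "drive_tool", "arguments": {
  "targets": [-0.1,0.1,0.5,0,0,0,-0.1,0.1,1.3,0,0,0,-0.1,0.1,2.3,0,0,0,-0.1,0.1,3.4,0,0,0,-0.1,0.1,4.5,0,0,0,-0.1,0.1,5.6,0,0,0,-0.1,0.1,6.7,0,0,0,-0.1,0.1,7.8,0,0,0,-0.1,0.1,8.9,0,0,0,-0.1,0.1,9.7,0,0,0,-0.1,0.1,10.1,0,0,0,-0.1,0.1,10.1,0,0,0]
}}

```text
time: 20.05
position: [0.4675, 0.0965, 0.0467]
tool_rot: [-0.212, 0.977, 0.0, -0.001]
ft_force: [-0.0, -0.9, -0.5]
grip_width: 0.0868
```

Emit:
{"name": "drive_tool", "arguments": {
  "targets": [0,0,0,0,0,0,0,0,0,0,0,0,0,0,0,0,0,0,0,0,0,0,0,0,0,0,0,0,0,0,0,0,0,0,0,0,0,0,0,0,0,0,0,0,0,0,0,0],
  "grip": 1,
  "squeeze": 35
}}

```text
time: 20.72
position: [0.4687, 0.0964, 0.0482]
tool_rot: [-0.212, 0.977, -0.0, 0.001]
ft_force: [0.8, -1.7, 2.8]
grip_width: 0.0519
```

Emit:
{"name": "drive_tool", "arguments": {
  "targets": [0,0,-0.2,0,0,0,0,0,-0.7,0,0,0,0,0,-1.4,0,0,0,0,0,-2.2,0,0,0,0,0,-3,0,0,0,0,0,-3.8,0,0,0,0,0,-4.6,0,0,0,0,0,-5.4,0,0,0,0,0,-6.2,0,0,0,0,0,-6.7,0,0,0,0,0,-7,0,0,0,0,0,-7,0,0,0]
}}

```text
time: 21.72
position: [0.4686, 0.0966, 0.1186]
tool_rot: [-0.212, 0.977, -0.0, 0.001]
ft_force: [-0.1, 0.1, -6.2]
grip_width: 0.052
```

```bash
python3 goto.py 0.651 0.1265 0.118 99.9
```

```text
t 21.7167 pos [0.4686 0.0966 0.1186] yawY 114.48 w 0.05197307474975287 F [-0.09  0.11 -6.18] q6 -2.0288746950899346
shift cm [-17.84  -4.84   0.09] turn deg [-0.03  0.08 14.58]
```

Emit:
{"name": "drive_tool", "arguments": {
  "targets": [-0.4,-0.1,0,0,0,0.3,-1.2,-0.3,0,0,0,1,-2.4,-0.7,0,0,0,2,-3.8,-1.1,0,0,0,3.1,-5.4,-1.5,0,0,0,4.4,-7,-1.9,0,0,0,5.7,-8.6,-2.3,0,0,0,7,-10.2,-2.8,0,0,0,8.3,-11.8,-3.2,0,0,0,9.6,-13.2,-3.6,0,0,0,10.8,-14.4,-3.9,0,0,0,11.8,-15.4,-4.2,0,0,0,12.6]
}}

```text
time: 22.72
position: [0.6272, 0.1225, 0.1166]
tool_rot: [-0.103, 0.995, 0.0, -0.0]
ft_force: [0.4, -0.5, -5.5]
grip_width: 0.0516
```

```bash
python3 goto.py 0.651 0.1265 0.118 99.9
```

```text
t 22.7167 pos [0.6272 0.1225 0.1166] yawY 101.79 w 0.051612724465981356 F [ 0.37 -0.48 -5.52] q6 -1.7585258232544934
shift cm [-2.41 -0.09 -0.14] turn deg [ 0.01 -0.02  1.89]
```

Emit:
{"name": "drive_tool", "arguments": {
  "targets": [-0.8,0,0,0,0,0.6,-1.5,-0.1,0,0,0,1.2,-2.1,-0.1,0,0,0,1.7,-2.4,-0.1,-0.1,0,0,1.9,-2.4,-0.1,-0.1,0,0,1.9,-2.4,-0.1,-0.1,0,0,1.9,-2.4,-0.1,-0.1,0,0,1.9,-2.4,-0.1,-0.1,0,0,1.9]
}}

```text
time: 23.38
position: [0.6488, 0.1261, 0.1189]
tool_rot: [-0.087, 0.996, -0.0, -0.0]
ft_force: [-1.2, -0.6, -5.6]
grip_width: 0.0517
```

```bash
python3 goto.py 0.651 0.1265 0.0525 99.9; python3 - <<'E'
from h import *
p,d=robot.camera("scene");cv2.imwrite("pics/s5.png",p[:,:,::-1])
E
```

```text
t 23.3833 pos [0.6488 0.1261 0.1189] yawY 99.98 w 0.05165154866112401 F [-1.21 -0.57 -5.61] q6 -1.721676044186498
shift cm [-0.23  0.    6.64] turn deg [ 0.   -0.05  0.08]
```

View pics/s5.png

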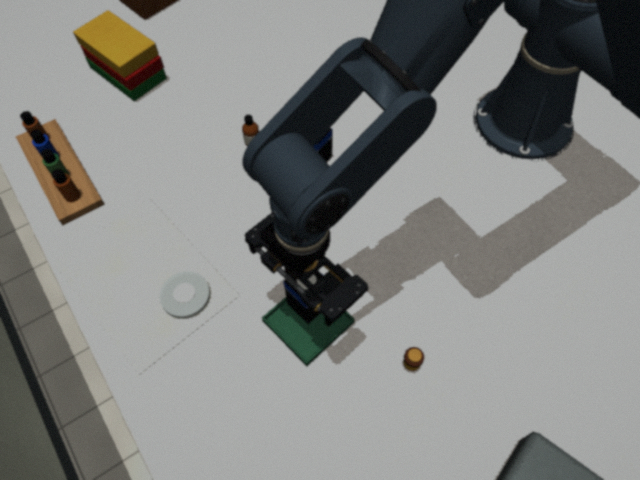

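The case hangs over the tray, with the tray showing below it at (308,325). Lowering.

Emit:
{"name": "drive_tool", "arguments": {
  "targets": [-0.1,0,0.3,0,0,0,-0.2,0,1,0,0,0,-0.2,0,1.8,0,0,0,-0.2,0,2.6,0,0,0,-0.2,0,3.5,0,0,0,-0.2,0,4.3,0,0,0,-0.2,0,5,0,0,0,-0.2,0,5.5,0,0,0,-0.2,0,5.8,0,0,0,-0.2,0,6,0,0,0,-0.2,0,6.1,0,0,0,-0.2,0,6.2,0,0,0]
}}

```text
time: 24.43
position: [0.6518, 0.1265, 0.0571]
tool_rot: [-0.087, 0.996, -0.0, 0.0]
ft_force: [-0.0, -0.1, -5.3]
grip_width: 0.0518
```

Emit:
{"name": "drive_tool", "arguments": {
  "targets": [0,0,0.05,0,0,0,0,0,0.1,0,0,0,0,0,0.15,0,0,0,0,0,0.2,0,0,0,0,0,0.25,0,0,0,0,0,0.25,0,0,0,0,0,0.25,0,0,0]
}}

```text
time: 25.02
position: [0.6514, 0.1265, 0.0543]
tool_rot: [-0.087, 0.996, 0.0, -0.0]
ft_force: [-0.9, 0.2, -6.3]
grip_width: 0.0516
```

Emit:
{"name": "drive_tool", "arguments": {
  "targets": [0,0,0.04,0,0,0,0,0,0.08,0,0,0,0,0,0.12,0,0,0,0,0,0.16,0,0,0,0,0,0.19,0,0,0,0,0,0.19,0,0,0,0,0,0.19,0,0,0]
}}

```text
time: 25.6
position: [0.6514, 0.1265, 0.0524]
tool_rot: [-0.087, 0.996, 0.0, -0.0]
ft_force: [-0.0, 0.3, -5.7]
grip_width: 0.0519
```

Emit:
{"name": "drive_tool", "arguments": {
  "targets": [0,0,0.03,0,0,0,0,0,0.06,0,0,0,0,0,0.09,0,0,0,0,0,0.1,0,0,0,0,0,0.1,0,0,0,0,0,0.1,0,0,0]
}}

```text
time: 26.1
position: [0.6515, 0.1265, 0.0522]
tool_rot: [-0.087, 0.996, -0.0, 0.0]
ft_force: [-2.4, -1.4, 1.7]
grip_width: 0.0517
```

Contact with the tray floor at z = 0.0522, the height predicted. Releasing and rising.

Emit:
{"name": "drive_tool", "arguments": {
  "targets": [0,0,0,0,0,0,0,0,0,0,0,0,0,0,0,0,0,0,0,0,0,0,0,0,0,0,0,0,0,0,0,0,0,0,0,0,0,0,0,0,0,0,0,0,0,0,0,0],
  "grip": -1
}}

```text
time: 26.77
position: [0.6514, 0.1265, 0.0514]
tool_rot: [-0.087, 0.996, -0.0, 0.0]
ft_force: [-0.1, -0.6, -1.1]
grip_width: 0.0861
```

Emit:
{"name": "drive_tool", "arguments": {
  "targets": [0,0,-0.3,0,0,0,0,0,-1,0,0,0,0,0,-2,0,0,0,0,0,-3,0,0,0,0,0,-4,0,0,0,0,0,-5,0,0,0,0,0,-6.5,0,0,0,0,0,-8,0,0,0,0,0,-9.3,0,0,0,0,0,-10,0,0,0,0,0,-10,0,0,0,0,0,-10,0,0,0]
}}

```text
time: 27.77
position: [0.6515, 0.1265, 0.1521]
tool_rot: [-0.087, 0.996, -0.0, 0.001]
ft_force: [0.8, -1.0, 0.4]
grip_width: 0.0871
```

Emit:
{"name": "drive_tool", "arguments": {
  "targets": [0.5,0.5,-0.3,0,0,0,1,1.5,-1,0,0,0,1.5,3,-2,0,0,0,2,5,-3,0,0,0,3,7,-4,0,0,0,4,9,-5,0,0,0,5,11,-5,0,0,0,6,13,-5,0,0,0,7,15,-5,0,0,0,8,17,-5,0,0,0,8.5,18,-5,0,0,0,8.5,18,-5,0,0,0]
}}

```text
time: 28.77
position: [0.5339, 0.2917, 0.2019]
tool_rot: [-0.089, 0.996, 0.0, -0.001]
ft_force: [-0.1, -0.1, 1.0]
grip_width: 0.087
```

Emit:
{"name": "drive_tool", "arguments": {
  "targets": [0,0,0,0,0,0,0,0,0,0,0,0,0,0,0,0,0,0,0,0,0,0,0,0]
}}

```text
time: 29.1
position: [0.5373, 0.2881, 0.2014]
tool_rot: [-0.086, 0.996, -0.0, 0.0]
ft_force: [0.3, -0.5, -0.3]
grip_width: 0.0874
```

```bash
python3 - <<'E'
from h import *
for n in("scene","top"):
    p,d=robot.camera(n);cv2.imwrite(f"pics/{n}6.png",p[:,:,::-1])
    W=cloud(n,d);z=W[...,2]
    for nm,c in(("R",(.435,-.175)),("L",(.651,.1265)),("bottle",(.523,-.289))):
        m=(z>(0.083 if nm!="bottle" else .07))&(z<0.105)&(np.hypot(W[...,0]-c[0],W[...,1]-c[1])<.06)
        if m.sum()>20: print(n,nm,m.sum(),rect(W[m]),np.nanmedian(z[m]))
    hsv=cv2.cvtColor(p,cv2.COLOR_RGB2HSV)
    g=cv2.inRange(hsv,(60,80,20),(90,255,255)); v,u=np.nonzero(cv2.morphologyEx(g,cv2.MORPH_OPEN,np.ones((3,3))))
    print(n,"tray",rect(ray(n,np.c_[u,v],.012)))
E
```

```text
scene R 600 (array([ 437.1, -174.6]), array([56.2, 54.6]), 16.7) 0.09110098930355973
scene L 1022 (array([651.7, 127. ]), array([54.3, 54.2]), 9.7) 0.09529060156346987
scene bottle 72 (array([ 524.9, -289.2]), array([19.2, 17.1]), 60.6) 0.07865393615449529
scene tray (array([ 752. , -258.2]), array([322.6, 905.8]), 0.5)
top R 874 (array([ 434.6, -175.3]), array([53.3, 52.9]), 18.3) 0.0901790118779992
top L 876 (array([649.3, 126.4]), array([54.3, 52.8]), 9.7) 0.09393556180867113
top bottle 86 (array([ 521.5, -289.6]), array([17.2, 16.5]), 88.9) 0.0782768015433386
top tray (array([ 749.3, -140.7]), array([126.6, 696.1]), 20.7)
```

View pics/scene6.png

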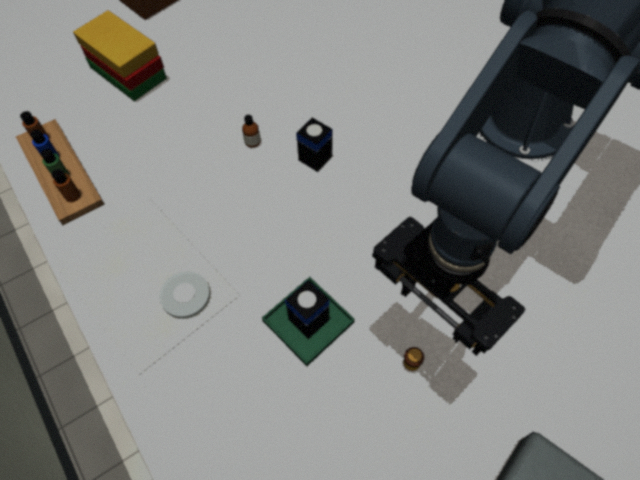

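View pics/top6.png

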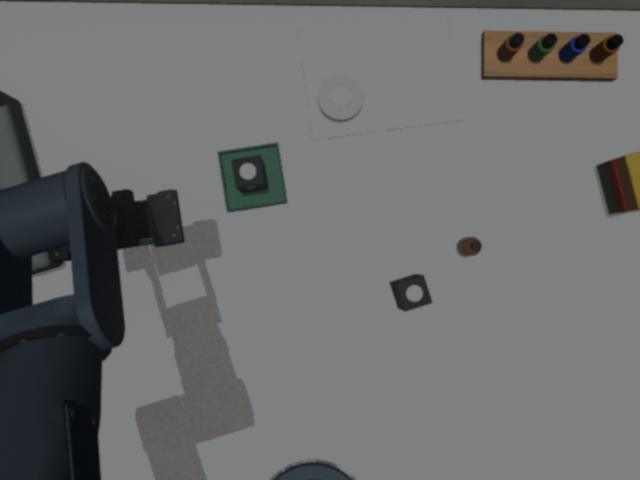

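Both pictures show the left case upright and centred in the tray (scene (308,307), top (250,173)). The right case stands at (315,145) and the bottle is still at (251,132). The arm is clear, so I'm handing in.

```bash
python3 -c "
from rig import robot
print(robot.hand_in(), robot.get_obs()['time'])"
```

```text
the job is handed in; nothing more can be done
the job is handed in; nothing more can be done
```

The heavier case turned out to be the left one, and it now stands upright in the green tray. I handed the job in at about 29 s.

- **Weighing:** I lifted the left case 7 cm (about 6.1 N, roughly 0.6 kg) and put it back. I then lifted the right case 7 cm (about 1.4 N, roughly 0.14 kg) and put it back. Each was lowered until the wrist force showed contact, then released.
- **Heavier case:** In the last top view its centre is about 1 mm from the tray's. Its lid is at 94–95 mm, which fits standing on the 4 mm tray floor.
- **Lighter case:** It is within about 1–2 mm of where it started, with its lid at 90–91 mm.
- **Bottle and arm:** The bottle had not measurably moved, and the arm stood clear with the gripper open.

The only check that failed was the last colour measurement of the tray itself: its mask also caught other green items. I used the tray position measured at the start, since the tray is fixed. The two cameras differ by 2–4 mm in x, close to the stated calibration accuracy.

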